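# Set the annealing kiln's programme on its finger wheels

## Task

Set the kiln's programme selector to 4-2-5: the left wheel showing four pips on top, the middle wheel two and the right wheel five, each clicked home in its notch. Only when all three are right, press the load key fully down and let it come up again. Handle the selector gently, without forcing it, and leave the jar, tweezers and reamer where they are.

Things in the scene. Friction and masses are not known exactly. Their poses are not given: they have to be found in the camera images.
- selector: Kiln programme selector: aluminium housing fixed to the bench, 150 mm deep (x), 250 mm long (y -134 to +116 mm), 60 mm high. Origin on the bench below the axle line; x away from the robot, y to its left. Three black finger wheels stand half out of slots in the top, axles at x = 0, z = 58 mm, at y = +84 (left), +20 (middle), -44 mm (right); the round load key at y = -98 mm.
- wheel_left (a joint): Left finger wheel's setting, rad: (pips on its upper flat - 1) x 1.0472, so 0 is one pip, 5.236 six. Growing values turn its top along selector +x, away from the robot. Stops just beyond one and six: no way round. Sprung detent: about 7 N on a lug's end to leave a number, less on the way; past half-way it snaps to the next by itself and stays. May start caught half-way.
- wheel_middle (a joint): Middle finger wheel's setting, rad: (pips on its upper flat - 1) x 1.0472, so 0 is one pip, 5.236 six. Growing values turn its top along selector +x, away from the robot. Stops just beyond one and six: no way round. Sprung detent: about 7 N on a lug's end to leave a number, less on the way; past half-way it snaps to the next by itself and stays. May start caught half-way.
- wheel_right (a joint): Right finger wheel's setting, rad: (pips on its upper flat - 1) x 1.0472, so 0 is one pip, 5.236 six. Growing values turn its top along selector +x, away from the robot. Stops just beyond one and six: no way round. Sprung detent: about 7 N on a lug's end to leave a number, less on the way; past half-way it snaps to the next by itself and stays. May start caught half-way.
- wheel_left_axle (a point): Centre of the left wheel on its axle, 58 mm above the bench, mid-width (axes turn with the wheel). Black hexagonal drum 28 mm wide, 60 mm across flats, axle along selector y. From each of its six edges a flat radial lug, 6 mm thick, wheel-wide, reaches 52 mm from the axle. The flats between carry 1 to 6 white pips as on dice; the flat facing straight up is the number set.
- wheel_middle_axle (a point): Centre of the middle wheel on its axle, 58 mm above the bench, mid-width (axes turn with the wheel). Black hexagonal drum 28 mm wide, 60 mm across flats, axle along selector y. From each of its six edges a flat radial lug, 6 mm thick, wheel-wide, reaches 52 mm from the axle. The flats between carry 1 to 6 white pips as on dice; the flat facing straight up is the number set.
- wheel_right_axle (a point): Centre of the right wheel on its axle, 58 mm above the bench, mid-width (axes turn with the wheel). Black hexagonal drum 28 mm wide, 60 mm across flats, axle along selector y. From each of its six edges a flat radial lug, 6 mm thick, wheel-wide, reaches 52 mm from the axle. The flats between carry 1 to 6 white pips as on dice; the flat facing straight up is the number set.
- load_key (a joint): Travel of the load key in m: 0 is up, 0.006 fully down; a spring (5 N fully down) returns it. Round grey key 40 mm across at the right-hand end of the selector, pressed straight down.
- load_key_top (a point): Centre of the load key's top face.
- jar: Bystander: lidded glass jar, 72 mm across, 110 mm tall, standing left of the selector; origin at its underside.
- tweezers: Bystander: steel spring tweezers, about 165 mm long, 10 mm high, lying beyond the selector; origin at the underside of its middle, x along it.
- reamer: Bystander: wooden-handled hand reamer, 170 mm long, lying right of the selector; x along it.

How it is judged:
By the outcome, as a careful person would: the job done as asked, in the order asked, and still so for the second after the job is handed in, with the robot touching nothing.
It also fails if it takes over 58 s, if anything falls off the work surface, if the arm or the gripper's body presses on something with over 40 N, if the wrist force passes 120 N, or if a joint passes its speed limit or range.

## Robot

A 6-joint arm with a two-finger parallel gripper is mounted at the origin on the work surface. World frame = base frame: x ahead of the robot, y to its left, z up, the work surface at z = 0. Lengths are in m, angles in degrees, forces in N, time in s.
With the tool pointing down it reaches from about 0.4 to 0.825 m from the base axis. Payload 7 kg.
Tool frame: the origin (TCP) lies midway between the tips of the shut fingers; the grasp point (between the pads) lies 19 mm behind it; z points along the fingers, y is the line along which they close (so a half turn about z gives the same grasp; the last joint's range is limited). The gripper opens to 88 mm and grips with 3 to 60 N. Pads are 19 mm wide; open, the fingers measure 130 mm over their backs; the gripper's body (78 mm by 193 mm) begins 47 mm behind the grasp point.
Start: joints at [92.424, 20.546, 0.682, 0, -70.136, -16.507], TCP at [0.164, 0.655, 0.227] pointing down, gripper open.
Joint ranges: [-176.03, 176.03], [-82.01, 121.73], [-58.28, 71.71], [-173.87, 95.51], [-174.79, -0.11], [-173.66, 173.66]. Speed limits (degrees/s): [136.94, 136.94, 172.46, 180, 180, 180].

## Interface

Orientations are given as [roll, pitch, yaw] about the fixed x, y, z axes, in that order (R = Rz(yaw) Ry(pitch) Rx(roll)).
In Python, from plant import r, eyes, workorder gives the robot as it stands.
- The arm moves only by the tool step_arm, never from a script. Its argument "plan" is a list of rows, each a list of 5 numbers: the shift along the tool's x, y, z each as a share of 25 cm, from -1 to 1, then the turn about the tool's z as a share of 60 degrees, from -1 to 1, then the finger opening in mm, from 0 to 87.6. In form: [[x, y, z, turn, jaw], ...]. A call has 1 to 12 rows; each row is the pose to reach, as a shift and turn from the pose commanded when the call began, along the tool's axes at that moment; what a row does not reach only later rows make up. A row lasts 1/12 s, in which the tool goes at most 41.7 mm and 7.16 degrees, less where a joint would pass 70% of its speed; a pose out of reach is approached as far as the arm can. A call with a number of a shift or a turn outside -1 to 1 is refused whole. A call with a gripper value outside its range is refused whole. The fingers move at their own pace and stop on an object; "newtons" is the grip in N (left out, the last holds). Time passes only in rows, so rows that repeat a pose let the fingers close. It gives the time, the measured TCP pose, the force, the opening and the grip force at its end, in the units of the state.
- r.get_state(): the state, without advancing time (a new reading comes with each control period).
- eyes.capture(name): name is "scene" or "top" or "wrist"; returns the picture (384x512x3 uint8, red, green, blue); there is no depth.
- eyes.camera_model(name): a dict with "fov_y" (degrees; the focal length in pixels is half the picture's height over the tangent of half this angle, whatever the lens; pixels are square), "cx", "cy" (the principal point, pixels), "world_to_cam" (4x4, takes a point from world to camera coordinates); the wrist camera has in their place "hand_eye" (4x4, takes a point from camera to tool coordinates, whose origin is the TCP and whose axes are the flange's). Camera axes: x right, y up, looking along -z (the intrinsics and any distortion apply to the point x, -y, -z); pixel columns grow to the right and rows downward; lengths in m; the calibration is good to about 2 mm. A picture is of the moment at which its call begins: read the wrist's pose just before it. camera_model takes no time and is no camera call.
- workorder.close_job(): hands the job in; it is judged then, once.
The state is a dict: "time_s": time; "joints": joint angles; "qd": joint speeds; "joint_torque": joint torques, N m; "tcp_pos": TCP position; "eef_rot": TCP orientation; "contact_force": force on the tool from outside, world axes, zero at the start; "moment": the same for the moment, N m; "gripper_width": finger opening in m; "gripper_force": force on a finger pad.
Only numpy, scipy, OpenCV 4.12 (cv2) and the standard library are available. Lean on these libraries where they do the work, as an engineer would, in place of code of your own. Each camera call takes 0.05 s, during which the arm holds its last target. There are 200 camera calls.

## Working session

There is one attempt and no reset: what is moved stays moved. The work goes in short steps, Python scripts to look and compute and a tool call to move; the robot and the scene stay as the last step left them, time stands still between calls to the robot, and variables do not carry over. Pictures are saved under pics/ and viewed, at most 10 in all, crops included, and the job is handed in when it is done.

Besides the shell and the picture viewer there is one more tool, called after "Emit:" as a command line: name --pt "numbers of a row" for each row, then --argument value for the rest. step_arm: Moves the arm, as the interface text tells. Its arguments: {"type":"object","properties":{"plan":{"type":"array"},"newtons":{"type":"number"}},"required":["plan"]}

```bash
ls; mkdir -p pics; python3 - <<'E'
from plant import r,eyes,workorder
import cv2,numpy as np
print(r.get_state())
ims=[]
for n in("scene","top","wrist"):
    m=eyes.camera_model(n);print(n,m)
    cv2.imwrite(f"pics/{n}0.png",eyes.capture(n)[:,:,::-1])
E
```

```text
pics
{'time_s': 0.0, 'joints': array([ 9.24256725e+01,  2.05892608e+01,  6.33503311e-01, -1.96079652e-02,
       -7.01365760e+01, -1.65060033e+01]), 'qd': array([ 0.08048761,  0.02721466, -0.01504516,  0.0804721 ,  0.03260389,
        0.01883057]), 'joint_torque': array([-2.25912394e-03, -5.82713306e+01,  2.93063807e+01,  6.99730530e+00,
        7.10398905e-03, -1.50167266e-04]), 'tcp_pos': array([0.1641363 , 0.65422757, 0.22564679]), 'eef_rot': array([ 1.79906234e+02, -8.56260466e-03, -1.40870010e+01]), 'contact_force': array([ 1.21052211, -0.03109311, -1.35932693]), 'moment': array([-4.21815692e-05,  3.98649238e-02,  2.23661737e-03]), 'gripper_force': 0.0, 'gripper_width': 0.08796346701659835}
scene {'fov_y': 52.136145343467376, 'cx': 252.53020007219976, 'cy': 183.06319655770704, 'world_to_cam': array([[ 0.89969119,  0.43632239,  0.01336156, -0.58374069],
       [-0.25981844,  0.51064371,  0.81959586,  0.0721299 ],
       [ 0.35078503, -0.74085476,  0.57278625, -0.98091837],
       [ 0.        ,  0.        ,  0.        ,  1.        ]])}
top {'fov_y': 44.573874776802725, 'cx': 256.49672806148914, 'cy': 197.33040679590454, 'world_to_cam': array([[-0.02194921, -0.99957847,  0.01900297,  0.02949495],
       [ 0.98105005, -0.0178746 ,  0.19292821, -0.62973257],
       [-0.19250722,  0.02287749,  0.98102884, -0.92042731],
       [ 0.        ,  0.        ,  0.        ,  1.        ]])}
wrist {'fov_y': 65.74086373053511, 'cx': 258.3347434596379, 'cy': 193.37368329377298, 'hand_eye': array([[-1.81920766e-04,  9.68850794e-01,  2.47645121e-01,
         6.64050071e-02],
       [ 9.99999814e-01,  3.21809121e-05,  6.08702604e-04,
        -1.83046565e-03],
       [ 5.81772555e-04,  2.47645186e-01, -9.68850620e-01,
        -1.57516288e-01],
       [ 0.00000000e+00,  0.00000000e+00,  0.00000000e+00,
         1.00000000e+00]])}
```

View pics/top0.png

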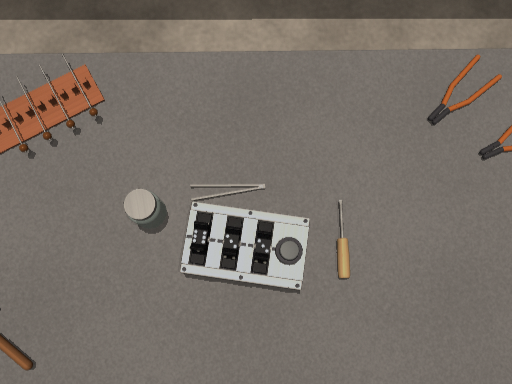

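View pics/scene0.png

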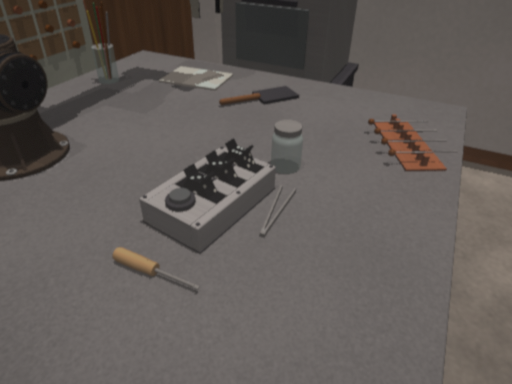

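The top picture shows the selector with corners near (193,203), (309,218), (301,289) and (182,272), the key at (289,250), and the jar at (142,206). The reamer is to the right and the tweezers lie beyond. I need enlarged crops to read the pips.

```bash
python3 - <<'E'
import cv2,numpy as np
a=cv2.imread("pics/top0.png")[195:298,172:322]
b=cv2.imread("pics/scene0.png")[130:242,140:290]
cv2.imwrite("pics/c1.png",cv2.resize(a,None,fx=5,fy=5,interpolation=cv2.INTER_CUBIC))
cv2.imwrite("pics/c2.png",cv2.resize(b,None,fx=5,fy=5,interpolation=cv2.INTER_CUBIC))
E
```

```text
(no output)
```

View pics/c1.png

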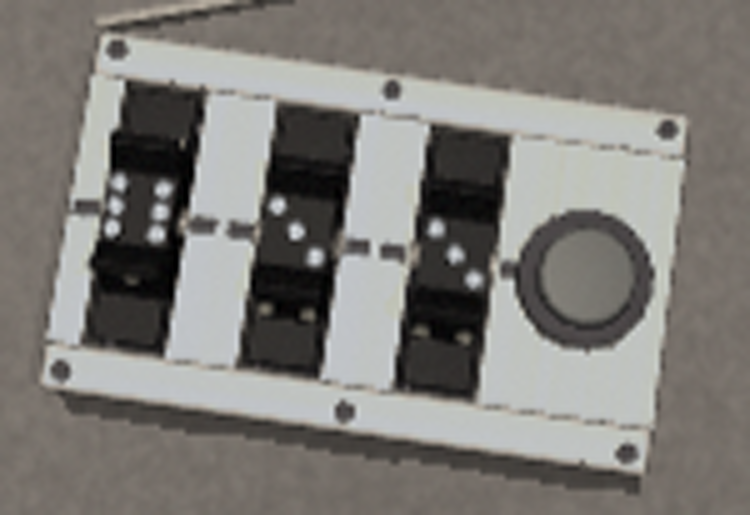

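View pics/c2.png

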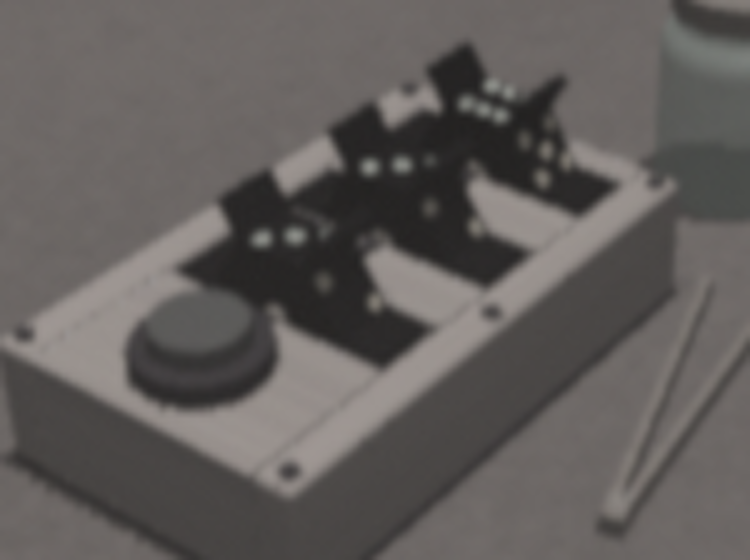

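Left shows 6, middle 3 and right 3, and all three appear seated: the pip centres sit the same amount off the index marks. The near flats show 1, 4 and 4, which is consistent. The moves are therefore left −2, middle −1 and right +2. Next I fit the selector pose.

```bash
cat > h.py <<'E'
import numpy as np,cv2
from plant import r,eyes,workorder
def proj(n,P,k=0):
    m=eyes.camera_model(n);f=192/np.tan(np.radians(m["fov_y"]/2));T=m["world_to_cam"]
    q=np.c_[P,np.ones(len(P))]@T.T;q=q[:,:3]*[1,-1,-1]
    K=np.array([[f,0,m["cx"]],[0,f,m["cy"]],[0,0,1.]])
    return cv2.projectPoints(q,np.zeros(3),np.zeros(3),K,np.array([k,0,0,0.]))[0][:,0]
def S2W(p,P):
    c,s=np.cos(p[2]),np.sin(p[2]);P=np.asarray(P,float)
    return np.c_[P[:,0]*c-P[:,1]*s+p[0],P[:,0]*s+P[:,1]*c+p[1],P[:,2]]
E
cat > fit.py <<'E'
from h import *
from scipy.optimize import least_squares
cv=lambda a,o:(np.array(a)+.5)/5-.5+o
tp=cv([(100,35),(687,118),(645,471),(42,385)],(172,195)); T=[(.075,.116,.06),(.075,-.134,.06),(-.075,-.134,.06),(-.075,.116,.06)]
sp=cv([(2,345),(285,497),(678,185)],(140,130)); S=[(-.075,-.134,.06),(.075,-.134,.06),(.075,.116,.06)]
for use in("t","s","ts"):
  for nk in(0,1):
    def f(p):
        o=[]
        if "t" in use:o.append(proj("top",S2W(p,T),p[3]*nk)-tp)
        if "s" in use:o.append(proj("scene",S2W(p,S),p[4]*nk)-sp)
        return np.concatenate(o).ravel()
    z=least_squares(f,[.55,.05,-.1,0,0],x_scale=[.01,.01,.01,.1,.1])
    print(use,nk,z.x.round(4),np.degrees(z.x[2]).round(2),z.fun.round(2))
E
python3 fit.py
```

```text
t 0 [ 0.5336  0.0508 -0.1605  0.      0.    ] -9.2 [-0.4  -1.1   0.82 -1.01  0.61  1.04 -1.01  0.87]
t 1 [ 0.5317  0.0514 -0.1601 -0.3856  0.    ] -9.17 [-0.18 -0.22  0.28 -0.26 -0.44  0.2   0.34  0.26]
s 0 [ 0.5367  0.0516 -0.1666  0.      0.    ] -9.55 [-1.96 -0.74  0.92  0.31  1.08 -0.38]
s 1 [ 0.5352  0.0488 -0.1641  2.7959 -0.3363] -9.4 [-0.03 -0.53  0.18  0.46 -0.18 -0.  ]
ts 0 [ 0.5347  0.0513 -0.1602  0.      0.    ] -9.18 [-0.65 -1.63  0.54 -1.58  0.35  0.43 -1.25  0.31 -2.76 -0.68  0.43  0.08
  0.01 -0.77]
ts 1 [ 0.5331  0.0507 -0.1603 -0.2727 -0.3318] -9.18 [-0.01 -0.89  0.66 -0.88  0.1   0.04  0.17  0.03 -0.24 -1.18  0.05 -0.52
 -0.85 -0.79]
```

The lens distortion is visible and fits consistently. I take the pose as about (0.533, 0.0505), yaw −9.2°.

```bash
cat >> h.py <<'E'
from scipy.spatial.transform import Rotation as Ro
SP=np.array([.5330,.0506,np.radians(-9.2)])
def go(sx,sy,z):
    s=r.get_state();R=Ro.from_euler("xyz",s["eef_rot"],degrees=True).as_matrix()
    d=R.T@(S2W(SP,[(sx,sy,z)])[0]-s["tcp_pos"])
    c,n=np.cos(SP[2]),np.sin(SP[2]);e=s["tcp_pos"][:2]-SP[:2]
    print("t",s["time_s"],"sel",(e@[c,n]).round(4),(e@[-n,c]).round(4),s["tcp_pos"][2].round(4),"shift share",(d/.25).round(4),"turn",round((s["eef_rot"][2]+9.2)/60,4),"F",s["contact_force"].round(1),"w",s["gripper_width"].round(4))
E
python3 -c "
from h import *
go(.046,.084,.16)"
```

```text
Traceback (most recent call last):
  File "h.py", line 17, in go
    print("t",s["time_s"],"sel",(e@[c,n]).round(4),(e@[-n,c]).round(4),s["tcp_pos"][2].round(4),"shift share",(d/.25).round(4),"turn",round((s["eef_rot"][2]+9.2)/60,4),"F",s["contact_force"].round(1),"w",s["gripper_width"].round(4))
                                                                                                                                                                                                            ^^^^^^^^^^^^^^^^^^^^^^^^
AttributeError: 'float' object has no attribute 'round'
```

```bash
sed -i 's/s\["gripper_width"\].round(4)/round(s["gripper_width"],4)/' h.py
python3 -c "
from h import *
go(.046,.084,.16)"
```

```text
t 0.15 sel -0.4606 0.537 0.2258 shift share [2.1734 1.6325 0.2657] turn -0.0815 F [0.2 0.6 0.8] w 0.0873
```

Emit:
step_arm --pt "1 0.75 0 -0.0815 0" --pt "1 0.75 0 -0.0815 0" --pt "1 0.75 0 -0.0815 0" --pt "1 0.75 0 -0.0815 0" --pt "1 0.75 0 -0.0815 0" --pt "1 0.75 0 -0.0815 0" --pt "1 0.75 0 -0.0815 0" --pt "1 0.75 0 -0.0815 0" --pt "1 0.75 0 -0.0815 0" --pt "1 0.75 0 -0.0815 0"

```text
time_s: 0.98
tcp_pos: [0.3619, 0.4109, 0.2267]
eef_rot: [-180.0, 0.0, -9.3]
contact_force: [-0.0, 1.7, 0.4]
gripper_width: 0.0264
gripper_force: 0.0
```

```bash
python3 -c "
from h import *
go(.046,.084,.16)"
```

```text
t 0.9833 sel -0.2266 0.3283 0.2267 shift share [1.0925 0.9748 0.2665] turn -0.0022 F [-0.   1.7  0.4] w 0.0264
```

Emit:
step_arm --pt "1 0.92 0 0 0" --pt "1 0.92 0 0 0" --pt "1 0.92 0 0 0" --pt "1 0.92 0 0 0" --pt "1 0.92 0 0 0" --pt "1 0.92 0 0 0" --pt "1 0.92 0 0 0" --pt "1 0.92 0 0 0" --pt "1 0.92 0 0 0" --pt "1 0.92 0 0 0" --pt "1 0.92 0 0 0" --pt "1 0.92 0 0 0"

```text
time_s: 1.98
tcp_pos: [0.5707, 0.1462, 0.2263]
eef_rot: [180.0, 0.0, -9.1]
contact_force: [-0.5, -0.6, 0.9]
gripper_width: 0.0009
gripper_force: 0.0
```

```bash
python3 -c "
from h import *
go(.046,.084,.125)"
```

```text
t 1.9833 sel 0.0219 0.1004 0.2263 shift share [0.0963 0.0656 0.4052] turn 0.0011 F [-0.5 -0.6  0.9] w 0.0009
```

Emit:
step_arm --pt "0.1 0.066 0.1 0 0" --pt "0.1 0.066 0.25 0 0" --pt "0.1 0.066 0.4 0 0" --pt "0.1 0.066 0.4 0 0" --pt "0.1 0.066 0.4 0 0" --pt "0.1 0.066 0.4 0 0"

```text
time_s: 2.48
tcp_pos: [0.5941, 0.1262, 0.1288]
eef_rot: [-180.0, -0.1, -9.1]
contact_force: [0.1, -0.5, 0.5]
gripper_width: 0.0003
gripper_force: 0.0
```

```bash
python3 -c "
from h import *
go(.046,.084,.097)
for n in ('wrist','top'): cv2.imwrite('pics/%s1.png'%n,eyes.capture(n)[:,:,::-1])
"
```

```text
t 2.4833 sel 0.0483 0.0844 0.1288 shift share [-0.0093  0.0016  0.127 ] turn 0.0023 F [ 0.1 -0.5  0.5] w 0.0003
```

View pics/wrist1.png

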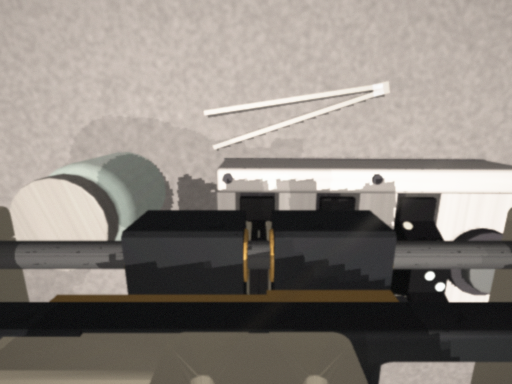

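The wrist view shows the jar and tweezers clear, and the left slot (column 256) centred under the shut fingers (column 258). I want a side view of finger size and clearance before lowering.

```bash
python3 -c "
from h import *
s=eyes.capture('scene')[:,:,::-1];t=cv2.imread('pics/top1.png')
f=lambda a:cv2.resize(a,(400,400),interpolation=cv2.INTER_CUBIC)
cv2.imwrite('pics/c3.png',np.hstack([f(s[80:240,140:300]),f(t[165:315,170:320])]))
"
```

```text
(no output)
```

View pics/c3.png

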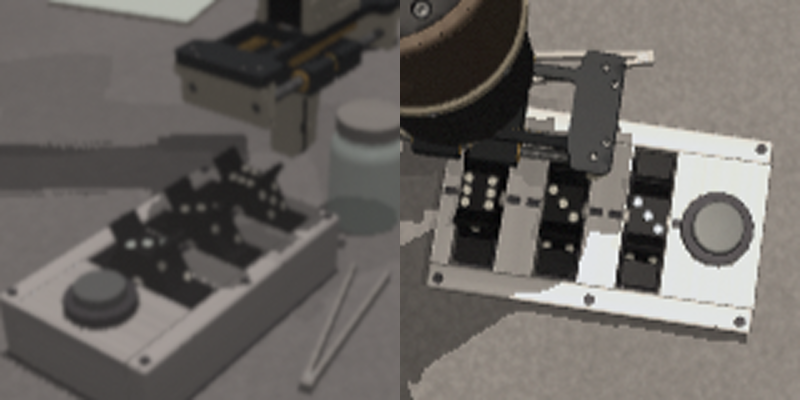

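The side view shows slim closed fingers about 40 mm wide, clear above and beyond the left wheel's far lug. I lower them and begin the push toward the robot.

Emit:
step_arm --pt "0 0 0.06 0 0" --pt "0 0 0.127 0 0" --pt "0 0 0.127 0 0" --pt "-0.02 0 0.127 0 0" --pt "-0.035 0 0.127 0 0" --pt "-0.05 0 0.127 0 0" --pt "-0.065 0 0.127 0 0" --pt "-0.065 0 0.127 0 0"

```text
time_s: 3.3
tcp_pos: [0.5806, 0.1278, 0.0989]
eef_rot: [-179.8, -0.5, -9.1]
contact_force: [6.8, -5.0, 5.1]
gripper_width: 0.0003
gripper_force: 3.9
```

```bash
python3 -c "
from h import *
go(0,.084,.097)"
```

```text
t 3.3 sel 0.0347 0.0839 0.0989 shift share [-0.1388 -0.0008  0.0064] turn 0.0017 F [ 6.8 -5.   5.1] w 0.0003
```

Emit:
step_arm --pt "-0.015 0 0 0 0" --pt "-0.03 0 0 0 0" --pt "-0.045 0 0 0 0" --pt "-0.06 0 0 0 0" --pt "-0.075 0 0 0 0" --pt "-0.09 0 0 0 0" --pt "-0.105 0 0 0 0" --pt "-0.12 0 0 0 0" --pt "-0.128 0 0 0 0" --pt "-0.128 0 0 0 0" --pt "-0.128 0 0 0 0"

```text
time_s: 4.22
tcp_pos: [0.5453, 0.1324, 0.0947]
eef_rot: [180.0, 0.0, -9.2]
contact_force: [-0.0, -0.3, 0.6]
gripper_width: 0.0004
gripper_force: 0.0
```

```bash
python3 -c "
from h import *
go(.048,.084,.125)"
```

```text
t 4.2167 sel -0.0009 0.0827 0.0947 shift share [ 0.1956 -0.0049 -0.1214] turn 0.0003 F [-0.  -0.3  0.6] w 0.0004
```

Emit:
step_arm --pt "0 0 -0.07 0 0" --pt "0 0 -0.13 0 0" --pt "0 0 -0.13 0 0" --pt "0.1 -0.004 -0.13 0 0" --pt "0.196 -0.004 -0.13 0 0" --pt "0.196 -0.004 -0.13 0 0" --pt "0.196 -0.004 -0.13 0 0"

```text
time_s: 4.8
tcp_pos: [0.5946, 0.1252, 0.1263]
eef_rot: [180.0, 0.1, -9.3]
contact_force: [-0.1, -0.3, 0.6]
gripper_width: 0.0006
gripper_force: 0.0
```

```bash
python3 -c "
from h import *
go(.032,.084,.097)
t=eyes.capture('top')[:,:,::-1]
cv2.imwrite('pics/c4.png',cv2.resize(t[195:298,172:322],None,fx=5,fy=5,interpolation=cv2.INTER_CUBIC))
"
```

```text
t 4.8 sel 0.0489 0.0835 0.1263 shift share [-0.0676 -0.0021  0.1171] turn -0.0011 F [-0.1 -0.3  0.6] w 0.0006
```

View pics/c4.png

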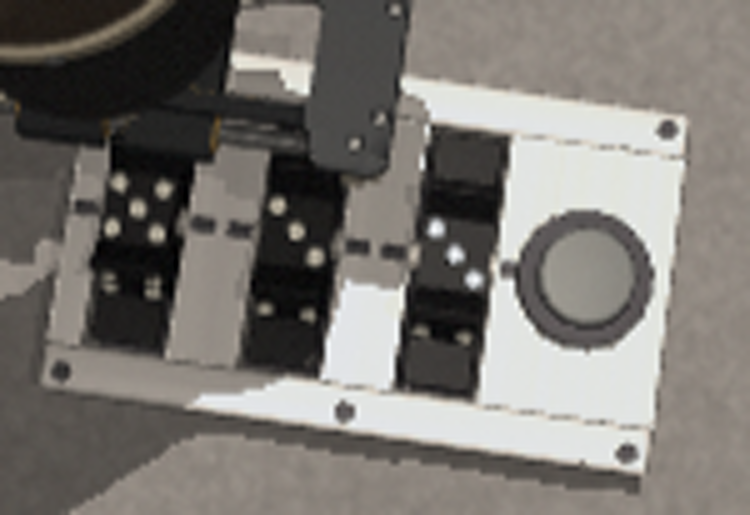

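The left wheel now shows 5, with pips at about (137,208) in the crop, seated as before. I repeat the same stroke for the second click.

Emit:
step_arm --pt "0 0 0.06 0 0" --pt "0 0 0.117 0 0" --pt "0 0 0.117 0 0" --pt "-0.025 0 0.117 0 0" --pt "-0.045 0 0.117 0 0" --pt "-0.06 0 0.117 0 0" --pt "-0.075 0 0.117 0 0" --pt "-0.09 0 0.117 0 0" --pt "-0.105 0 0.117 0 0" --pt "-0.12 0 0.117 0 0" --pt "-0.135 0 0.117 0 0" --pt "-0.15 0 0.117 0 0"

```text
time_s: 5.85
tcp_pos: [0.5567, 0.132, 0.099]
eef_rot: [-179.9, -0.1, -9.2]
contact_force: [-0.7, 0.4, -0.4]
gripper_width: 0.0007
gripper_force: 0.2
```

```bash
python3 -c "
from h import *
go(0,.084,.097)"
```

```text
t 5.85 sel 0.0104 0.0841 0.099 shift share [-0.0417  0.0004  0.008 ] turn 0.0002 F [-0.7  0.4 -0.4] w 0.0007
```

Emit:
step_arm --pt "-0.015 0 0 0 0" --pt "-0.03 0 0 0 0" --pt "-0.045 0 0 0 0" --pt "-0.045 0 0 0 0" --pt "-0.045 0 -0.07 0 0" --pt "-0.045 0 -0.13 0 0" --pt "-0.045 0 -0.13 0 0" --pt "0.05 0.13 -0.13 0 0" --pt "0.15 0.256 -0.13 0 0" --pt "0.15 0.256 -0.13 0 0" --pt "0.15 0.256 -0.13 0 0"

```text
time_s: 6.77
tcp_pos: [0.5841, 0.0606, 0.1296]
eef_rot: [180.0, 0.1, -9.4]
contact_force: [-0.4, 0.3, -0.9]
gripper_width: 0.0003
gripper_force: 0.0
```

```bash
python3 -c "
from h import *
go(0,.02,.097)"
```

```text
t 6.7667 sel 0.0489 0.018 0.1296 shift share [-0.1953 -0.0075  0.1308] turn -0.003 F [-0.4  0.3 -0.9] w 0.0003
```

Emit:
step_arm --pt "0 0 0.06 0 0" --pt "0 0 0.127 0 0" --pt "0 0 0.127 0 0" --pt "-0.025 0 0.127 0 0" --pt "-0.045 0 0.127 0 0" --pt "-0.06 0 0.127 0 0" --pt "-0.075 0 0.127 0 0" --pt "-0.09 0 0.127 0 0" --pt "-0.105 0 0.127 0 0" --pt "-0.12 0 0.127 0 0" --pt "-0.135 0 0.127 0 0" --pt "-0.15 0 0.127 0 0"

```text
time_s: 7.77
tcp_pos: [0.547, 0.0691, 0.1001]
eef_rot: [-179.9, -0.1, -9.2]
contact_force: [0.6, -0.0, -0.2]
gripper_width: 0.0009
gripper_force: 0.3
```

```bash
python3 -c "
from h import *
go(0,.02,.097)"
```

```text
t 7.7667 sel 0.0108 0.0205 0.1001 shift share [-0.0434  0.002   0.0125] turn 0.0006 F [ 0.6 -0.  -0.2] w 0.0009
```

Emit:
step_arm --pt "-0.015 0 0 0 0" --pt "-0.03 0 0 0 0" --pt "-0.045 0 0 0 0" --pt "-0.045 0 0 0 0" --pt "-0.045 0 -0.07 0 0" --pt "-0.045 0 -0.13 0 0" --pt "-0.045 0 -0.13 0 0" --pt "-0.15 0.13 -0.13 0 0" --pt "-0.235 0.256 -0.13 0 0" --pt "-0.235 0.256 -0.13 0 0" --pt "-0.235 0.256 -0.13 0 0"

```text
time_s: 8.68
tcp_pos: [0.4772, 0.0134, 0.1312]
eef_rot: [180.0, 0.0, -9.3]
contact_force: [0.6, 0.4, -0.3]
gripper_width: 0.0006
gripper_force: 0.0
```

```bash
python3 -c "
from h import *
go(0,-.044,.097)"
```

```text
t 8.6833 sel -0.0491 -0.0456 0.1312 shift share [ 0.1967 -0.0067  0.1366] turn -0.0011 F [ 0.6  0.4 -0.3] w 0.0006
```

Emit:
step_arm --pt "0 0 0.06 0 0" --pt "0 0 0.132 0 0" --pt "0 0 0.132 0 0" --pt "0.025 0 0.132 0 0" --pt "0.045 0 0.132 0 0" --pt "0.06 0 0.132 0 0" --pt "0.075 0 0.132 0 0" --pt "0.09 0 0.132 0 0" --pt "0.105 0 0.132 0 0" --pt "0.12 0 0.132 0 0" --pt "0.135 0 0.132 0 0" --pt "0.15 0 0.132 0 0"

```text
time_s: 9.68
tcp_pos: [0.5168, 0.0087, 0.0989]
eef_rot: [-180.0, -0.1, -9.2]
contact_force: [-1.1, -0.4, 0.0]
gripper_width: 0.0005
gripper_force: 0.4
```

```bash
python3 -c "
from h import *
go(0,-.044,.097)"
```

```text
t 9.6833 sel -0.0093 -0.0439 0.0989 shift share [0.0371 0.0003 0.0078] turn 0.0003 F [-1.1 -0.4  0. ] w 0.0005
```

Finish the stroke, lift, and go back to the near side for the second click.

Emit:
step_arm --pt "0.015 0 0 0 0" --pt "0.03 0 0 0 0" --pt "0.042 0 0 0 0" --pt "0.042 0 0 0 0" --pt "0.042 0 -0.07 0 0" --pt "0.042 0 -0.13 0 0" --pt "0.042 0 -0.13 0 0" --pt "-0.06 0 -0.13 0 0" --pt "-0.155 0 -0.13 0 0" --pt "-0.155 0 -0.13 0 0" --pt "-0.155 0 -0.13 0 0"

```text
time_s: 10.6
tcp_pos: [0.4766, 0.0149, 0.1309]
eef_rot: [-180.0, -0.0, -9.1]
contact_force: [0.6, 1.5, 1.7]
gripper_width: 0.0001
gripper_force: 0.0
```

```bash
python3 -c "
from h import *
go(0,-.044,.097)"
```

```text
t 10.6 sel -0.05 -0.0443 0.1309 shift share [ 0.1998 -0.0008  0.1358] turn 0.0009 F [0.6 1.5 1.7] w 0.0001
```

Emit:
step_arm --pt "0 0 0.06 0 0" --pt "0 0 0.132 0 0" --pt "0 0 0.132 0 0" --pt "0.025 0 0.132 0 0" --pt "0.045 0 0.132 0 0" --pt "0.06 0 0.132 0 0" --pt "0.075 0 0.132 0 0" --pt "0.09 0 0.132 0 0" --pt "0.105 0 0.132 0 0" --pt "0.12 0 0.132 0 0" --pt "0.135 0 0.132 0 0" --pt "0.15 0 0.132 0 0"

```text
time_s: 11.6
tcp_pos: [0.5155, 0.0088, 0.0985]
eef_rot: [-180.0, -0.1, -9.2]
contact_force: [-0.8, 0.1, 1.4]
gripper_width: 0.0007
gripper_force: 0.6
```

Emit:
step_arm --pt "0.015 0 0 0 0" --pt "0.03 0 0 0 0" --pt "0.045 0 0 0 0" --pt "0.045 0 0 0 0" --pt "0.045 0 -0.07 0 0" --pt "0.045 0 -0.14 0 0" --pt "0.045 0 -0.2 0 0" --pt "-0.1 0.1 -0.3 0 0" --pt "-0.25 0.1 -0.3 0 0" --pt "-0.4 0.1 -0.3 0 0" --pt "-0.4 0.1 -0.3 0 0" --pt "-0.4 0.1 -0.3 0 0"

```text
time_s: 12.6
tcp_pos: [0.4104, 0.0001, 0.1736]
eef_rot: [-179.9, -0.1, -9.1]
contact_force: [0.9, 0.5, 0.6]
gripper_width: 0.0004
gripper_force: 0.0
```

```bash
python3 -c "
from h import *
go(0,-.098,.085)
t=eyes.capture('top')[:,:,::-1]
cv2.imwrite('pics/c5.png',cv2.resize(t[195:298,172:322],None,fx=5,fy=5,interpolation=cv2.INTER_CUBIC))
"
```

```text
t 12.6 sel -0.1129 -0.0694 0.1736 shift share [0.4508 0.1157 0.3552] turn 0.0015 F [0.9 0.5 0.6] w 0.0004
```

View pics/c5.png

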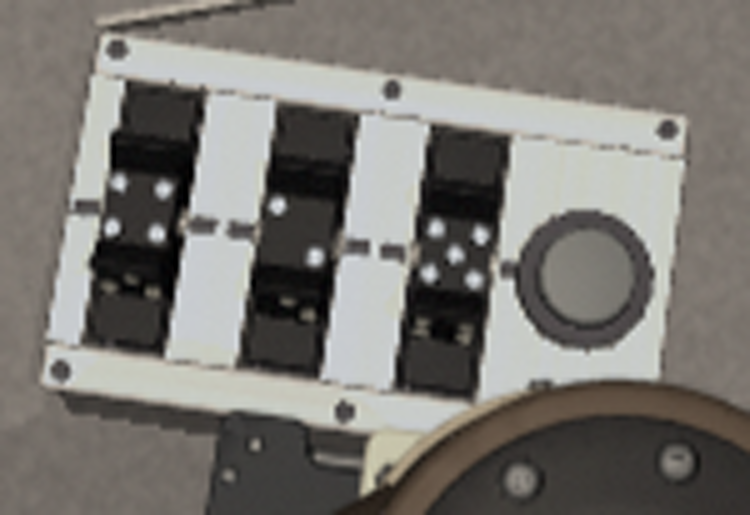

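The wheels read 4-2-5, with every pip group at the same seated position as at the start. Now I go above the key at (590,275) in the crop.

Emit:
step_arm --pt "0.15 0.05 0 0 0" --pt "0.3 0.1 0 0 0" --pt "0.45 0.115 0 0 0" --pt "0.45 0.115 0.1 0 0" --pt "0.45 0.115 0.2 0 0" --pt "0.45 0.115 0.28 0 0" --pt "0.45 0.115 0.28 0 0" --pt "0.45 0.115 0.28 0 0"

```text
time_s: 13.32
tcp_pos: [0.5184, -0.0467, 0.1016]
eef_rot: [179.9, 0.2, -9.2]
contact_force: [1.2, 0.9, 1.1]
gripper_width: 0.0005
gripper_force: 0.0
```

```bash
python3 -c "
from h import *
go(0,-.098,.085)"
```

```text
t 13.3167 sel 0.0011 -0.0984 0.1016 shift share [-0.0042 -0.0018  0.0665] turn -0.0002 F [1.2 0.9 1.1] w 0.0005
```

Emit:
step_arm --pt "-0.004 0 0.015 0 0" --pt "-0.004 0 0.03 0 0" --pt "-0.004 0 0.045 0 0" --pt "-0.004 0 0.06 0 0" --pt "-0.004 0 0.06 0 0"

```text
time_s: 13.73
tcp_pos: [0.517, -0.046, 0.0876]
eef_rot: [-180.0, 0.0, -9.2]
contact_force: [0.2, 0.4, -1.1]
gripper_width: 0.0001
gripper_force: 0.0
```

Emit:
step_arm --pt "0 0 0.008 0 0" --pt "0 0 0.016 0 0" --pt "0 0 0.016 0 0"

```text
time_s: 13.98
tcp_pos: [0.5171, -0.0461, 0.0836]
eef_rot: [180.0, 0.0, -9.2]
contact_force: [-0.6, -0.6, 0.4]
gripper_width: 0.0005
gripper_force: 0.0
```

Emit:
step_arm --pt "0 0 0.008 0 0" --pt "0 0 0.016 0 0" --pt "0 0 0.016 0 0"

```text
time_s: 14.23
tcp_pos: [0.5174, -0.0461, 0.0798]
eef_rot: [-180.0, -0.0, -9.2]
contact_force: [-0.6, 0.2, 2.4]
gripper_width: 0.0003
gripper_force: 1.4
```

Emit:
step_arm --pt "0 0 0.008 0 0" --pt "0 0 0.012 0 0" --pt "0 0 0.012 0 0"

```text
time_s: 14.48
tcp_pos: [0.5174, -0.0461, 0.0769]
eef_rot: [-180.0, -0.0, -9.2]
contact_force: [-0.5, 0.0, 4.5]
gripper_width: 0.0001
gripper_force: 2.2
```

Emit:
step_arm --pt "0 0 0.006 0 0" --pt "0 0 0.008 0 0" --pt "0 0 0.008 0 0"

```text
time_s: 14.73
tcp_pos: [0.5175, -0.0461, 0.0761]
eef_rot: [180.0, -0.0, -9.2]
contact_force: [-4.9, 1.0, 15.9]
gripper_width: 0.0005
gripper_force: 7.8
```

Emit:
step_arm --pt "0 0 0.004 0 0" --pt "0 0 0.004 0 0" --pt "0 0 0.004 0 0"

```text
time_s: 14.98
tcp_pos: [0.5176, -0.0461, 0.0759]
eef_rot: [180.0, -0.1, -9.1]
contact_force: [-8.1, 2.9, 25.1]
gripper_width: 0.0005
gripper_force: 12.2
```

The force rose sharply while the position stopped at 76 mm, so the key is bottomed. I release it and retract.

Emit:
step_arm --pt "0 0 -0.02 0 0" --pt "0 0 -0.05 0 0" --pt "0 0 -0.1 0 0" --pt "0 0 -0.2 0 0" --pt "0 0 -0.35 0 0" --pt "-0.2 0 -0.4 0 0" --pt "-0.35 0 -0.4 0 0" --pt "-0.45 0 -0.4 0 0" --pt "-0.45 0 -0.4 0 0" --pt "-0.45 0 -0.4 0 0"

```text
time_s: 15.82
tcp_pos: [0.405, -0.028, 0.1744]
eef_rot: [-179.9, -0.1, -9.1]
contact_force: [0.6, -0.1, 0.7]
gripper_width: 0.0004
gripper_force: 0.0
```

```bash
python3 -c "
from h import *
go(0,-.098,.085)
t=eyes.capture('top')[:,:,::-1]
cv2.imwrite('pics/c6.png',cv2.resize(t[180:300,110:350],None,fx=3.3,fy=3.3,interpolation=cv2.INTER_CUBIC))
"
```

```text
t 15.8167 sel -0.1138 -0.098 0.1744 shift share [0.4548 0.0009 0.3583] turn 0.0013 F [ 0.6 -0.1  0.7] w 0.0004
```

View pics/c6.png

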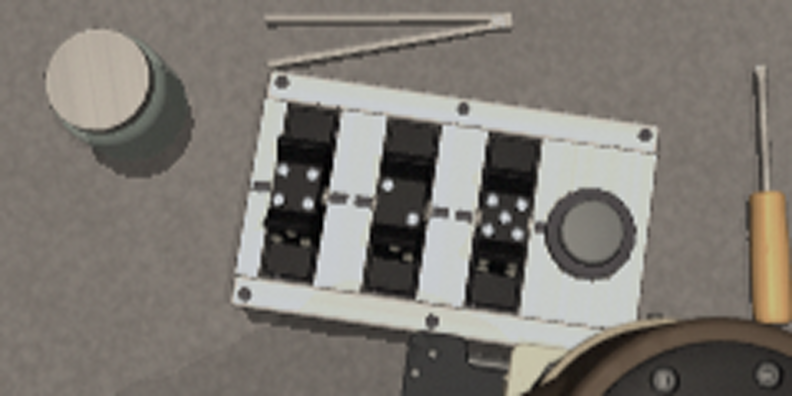

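The wheels still read 4-2-5 and the key is up at (592,232). The jar, tweezers and reamer haven't moved, and the robot is clear.

```bash
python3 -c "
from plant import workorder
print(workorder.close_job())"
```

```text
the job is handed in; nothing more can be done
None
```

The selector shows 4-2-5 with all three wheels seated, the load key was then pressed to its stop (peaking at about 25 N) and came back up, the jar, tweezers and reamer were left where they were, and the job is handed in at about 16 s.

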